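# Push the tag carton through the swing gate

### The job

Put the cardboard carton that lies near the front edge of the bench into the holding pen by way of its self-closing swing gate: set the carton down in front of the gate, lined up with it, and push it along the bench through the gate until both leaves have swung shut behind it. It must slide in through the gate, not be lifted over the gate or the walls, and end lying flat inside the pen.

Things in the scene. Friction and masses are not known exactly. Their poses are not given: they have to be found in the camera images.
- carton_center (a point): centre (half-way up, 21 mm above its underside) of the loose cardboard carton, a plain closed brown box 60 x 90 x 42 mm, 0.06 to 0.13 kg, lying flat on the bench; its x axis is along the 60 mm width, y along the 90 mm length, z up. It lies near the front edge, right of the pen, in line with a round roll of tape and a small flat grey stone that trade places with it; another carton behind the red toolbox stays there.
- gate_mid (a point): bench-top point in the middle of the gate opening of the holding pen (fixed grey U of steel walls 42 mm high, no floor or roof, inside 108 mm wide and 188 mm deep). x: the way in, y: to the left looking in, z up. Opening 92 mm wide between posts 54 mm high. Guides 30 mm high flare from the posts to 45 mm before the gate, 135 mm apart there; before them the bench is free to set the carton down.
- leaf_left (a joint): left gate leaf, rad: 0 shut, to 1.5 swung into the pen (inward only). Upright plate 48 mm long, 3 mm thick, 7 to 43 mm above the bench, hinged on the left post (y = +51 mm of the gate frame). Nothing spans the opening above, so shut fingers can follow the carton in and be lifted out. A weak spring (0.01 to 0.03 N m) shuts it in under 1 s.
- leaf_right (a joint): the same for the right leaf (post at y = -51 mm); the leaves meet in the middle. The carton goes through with its 90 mm length along the way in. The leaves shut behind it only once its rear is at least 48 mm beyond the gate (its centre 93 mm) and the fingers are out of their way.

How it is judged:
By the outcome, as a careful person would: the job done as asked, in the order asked, and still so for the second after the job is handed in, with the robot touching nothing.
It also fails if it takes over 61 s, if anything falls off the work surface, if the arm or the gripper's body presses on something with over 40 N, if the wrist force passes 120 N, or if a joint passes its speed limit or range.

### The arm

A 7-joint arm with a two-finger parallel gripper is mounted at the origin on a cart in front of the work surface, level with it; the furniture and walls round the work are solid. World frame = base frame: x ahead of the robot, y to its left, z up, the work surface at z = 0. Lengths are in m, angles in rad, forces in N, time in s.
With the tool pointing down it reaches from about 0.4 to 0.85 m from the base axis. Payload 10.4 kg.
Tool frame: the origin (TCP) lies between the finger pads; the fingertips stand 11 mm ahead of it and the grasp point (between the pads) lies 8 mm behind it (tip_reach is the distance from the TCP to the fingertips, in m); z points along the fingers, y is the line along which they close (so a half turn about z gives the same grasp; the last joint's range is limited). The gripper opens to 85 mm and grips with 20 to 120 N. Pads are 22 mm wide; open, the fingers measure 114 mm over their backs; the gripper's body (76 mm by 85 mm) begins 54 mm behind the grasp point. The pads swing forward as they close: fully open they stand 13 mm farther back than shut.
Start: joints at [1.319, 0.332, -0.065, 1.46, 0.022, 1.35, -0.088], TCP at [0.142, -0.609, 0.216] pointing down, gripper open.
Joint ranges: [-2.6, 2.6], [-0.5, 2.12], [-1.47, 1.34], [0.16, 2.42], [-1.27, 4.41], [0.06, 2.06], [-2.6, 2.6]. Speed limits (rad/s): [2.22, 2.22, 2.79, 2.79, 3.14, 3.14, 3.14].

### API

Orientations are given as a unit quaternion [x, y, z, w].
In Python, from workcell import * gives the robot as it stands.
- The arm moves only by the shell command python3 -m inch 'ROWS' [OPENING] [FORCE]. ROWS is JSON, a list of rows, each an object with "slide": the shift along the world's x, y, z in m, a list of three; "yaw": the turn about the world's z in rad. A call has 1 to 20 rows; each row is the pose to reach, as a shift and turn from the pose commanded when the call began; what a row does not reach only later rows make up. A row lasts 1/12 s, in which the tool goes at most 41.7 mm and 7.16 degrees, less where a joint would pass 70% of its speed; a pose out of reach is approached as far as the arm can. A call with a gripper value outside its range is refused whole. OPENING is the closure in counts, from 0 (fully open) to 255 (shut), set as the call begins (- or left out, the last holds). The fingers move at their own pace and stop on an object; FORCE is the grip in N (left out, the last holds). Time passes only in rows, so rows that repeat a pose let the fingers close. It gives the time, the measured TCP pose, the force, the opening and the grip force at its end, in the units of the state.
- get_obs(): the state, without advancing time (a new reading comes with each control period).
- camera(name): name is "scene" or "top" or "wrist"; returns a dict with "frame" (384x512x3 uint8, red, green, blue), "fx", "fy", "cx", "cy" (pixels), "extrinsics" (4x4, takes a point from world to camera coordinates). Camera axes: x right, y down, z forward; pixel columns grow to the right and rows downward; lengths in m; the calibration is good to about 2 mm. A picture is of the moment at which its call begins. There is no depth.
- hand_in(): hands the job in; it is judged then, once.
The state is a dict: "clock": time; "joint_pos": joint angles; "joint_velocities": joint speeds; "tau": joint torques, N m; "position": TCP position; "ee_rot": TCP orientation; "ft_force": force on the tool from outside, world axes, zero at the start; "torque": the same for the moment, N m; "grip_width": opening from 0.0 (shut) to 1.0 (fully open); "grasp_force": force on a finger pad.
Only numpy, scipy, OpenCV 4.12 (cv2) and the standard library are available. Lean on these libraries where they do the work, as an engineer would, in place of code of your own. Each camera call takes 0.05 s, during which the arm holds its last target. There are 200 camera calls.

## Working session

There is one attempt and no reset: what is moved stays moved. The work goes in short steps, Python scripts to look and compute and a shell command to move; the robot and the scene stay as the last step left them, time stands still between calls to the robot, and variables do not carry over. Pictures are saved under pics/ and viewed, at most 10 in all, crops included, and the job is handed in when it is done.

```bash
mkdir -p pics; cat > h.py <<'E'
from workcell import *
import numpy as np, cv2
def snap(name,fn):
    c=camera(name); cv2.imwrite(f'pics/{fn}.png',c['frame'][:,:,::-1]); np.save(f'pics/{fn}.npy',c,allow_pickle=True); return c
def load(fn): return np.load(f'pics/{fn}.npy',allow_pickle=True).item()
def ray(c,uv,z):
    E=np.array(c['extrinsics']);R=E[:3,:3];t=E[:3,3];o=-R.T@t
    out=[]
    for u,v in np.atleast_2d(uv):
        d=R.T@np.array([(u-c['cx'])/c['fx'],(v-c['cy'])/c['fy'],1]); out.append(o+d*(z-o[2])/d[2])
    return np.array(out)
E
python3 - <<'E'
from h import *
a=snap('top','t0');b=snap('scene','s0')
for c in(a,b):
    E=np.array(c['extrinsics']);print(-E[:3,:3].T@E[:3,3],c['fx'])
o=get_obs();print(o)
E
```

```text
[ 0.35224394 -0.08979033  1.16606789] 469.45033296915784
[0.07398917 0.35087065 0.77380637] 381.58270834736294
{'clock': 0.1, 'joint_pos': array([ 1.31940328,  0.33285404, -0.06467779,  1.46084485,  0.02159606,
        1.34988827, -0.08851877]), 'joint_velocities': array([ 7.34512625e-04, -2.05955254e-03,  3.71851056e-05, -1.23247403e-03,
       -7.27213828e-04, -3.12148739e-04, -3.66491864e-04]), 'tau': array([ 1.82289587e-03, -6.26748276e+01,  4.93363990e-02, -3.92435575e+01,
        1.61586801e-02,  6.92199872e-03, -3.60658430e-05]), 'position': array([ 0.14165751, -0.60837776,  0.21507307]), 'ee_rot': array([ 9.93464878e-01,  1.14136386e-01, -1.03990849e-04, -6.41338685e-04]), 'ft_force': array([-0.73732602,  0.21723468, -0.40980923]), 'torque': array([ 0.00980746, -0.01016636,  0.02562992]), 'grasp_force': 0.0, 'grip_width': 0.9987824324079998}
```

View pics/t0.png

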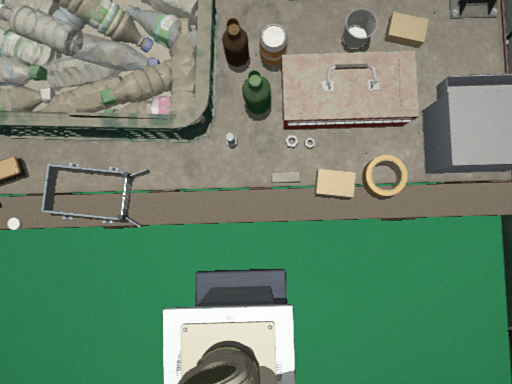

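View pics/s0.png

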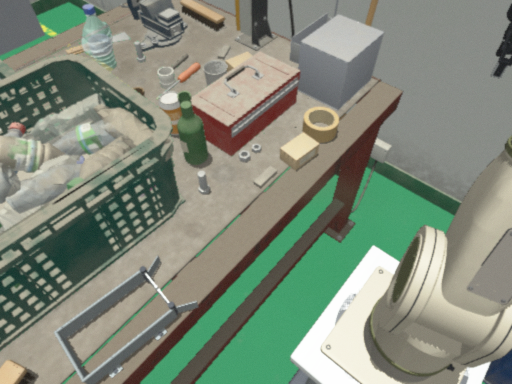

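The top view shows the carton at about (336,183), the tape at (386,176), the stone at (286,178) and the pen's gate at about (128,195), opening to the right. The scene view agrees.

```bash
python3 - <<'E'
from h import *
c=load('t0');f=c['frame'][:,:,::-1].copy()
print(ray(c,[[336,183],[128,195],[386,176],[286,178]],0.0))
hsv=cv2.cvtColor(f,cv2.COLOR_BGR2HSV)
roi=np.zeros(f.shape[:2],np.uint8);roi[160:205,308:358]=1
print(hsv[183,336],hsv[200,336],hsv[160,330])
m=((f[:,:,2].astype(int)>170)&(roi>0)).astype(np.uint8)
cs,_=cv2.findContours(m,cv2.RETR_EXTERNAL,cv2.CHAIN_APPROX_NONE);k=max(cs,key=cv2.contourArea)
r=cv2.minAreaRect(k);b=cv2.boxPoints(r);print(r);P=ray(c,b,0.042);print(P,P.mean(0),np.linalg.norm(P-np.roll(P,1,0),axis=1))
crop=f[155:235,30:160];cv2.imwrite('pics/c1.png',cv2.resize(crop,None,fx=6,fy=6,interpolation=cv2.INTER_CUBIC))
s=load('s0');g=s['frame'][:,:,::-1]
cv2.imwrite('pics/c2.png',cv2.resize(g[250:384,50:210],None,fx=4.4,fy=4.4,interpolation=cv2.INTER_CUBIC))
E
```

```text
[[ 4.45807921e-01 -2.79511516e-01  0.00000000e+00]
 [ 4.31438269e-01  2.39170233e-01  0.00000000e+00]
 [ 4.59556005e-01 -4.04793242e-01  0.00000000e+00]
 [ 4.62064586e-01 -1.55427724e-01  2.22044605e-16]]
[ 19  63 220] [ 17  53 134] [ 23  34 149]
((335.6717529296875, 182.1729278564453), (37.866886138916016, 25.17599105834961), 5.906140327453613)
[[ 0.42047489 -0.22269323  0.042     ]
 [ 0.48065442 -0.23121229  0.042     ]
 [ 0.46850044 -0.32138956  0.042     ]
 [ 0.40840926 -0.31255466  0.042     ]] [ 0.44450975 -0.27196243  0.042     ] [0.09066784 0.06077952 0.09099263 0.06073718]
```

View pics/c1.png

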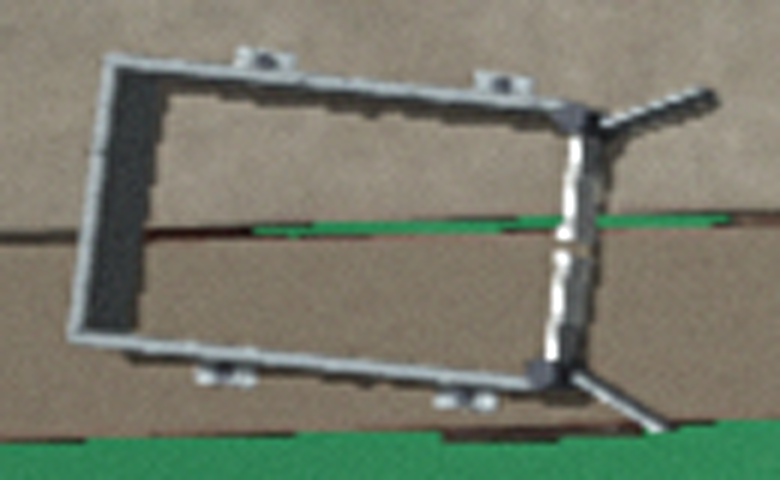

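View pics/c2.png

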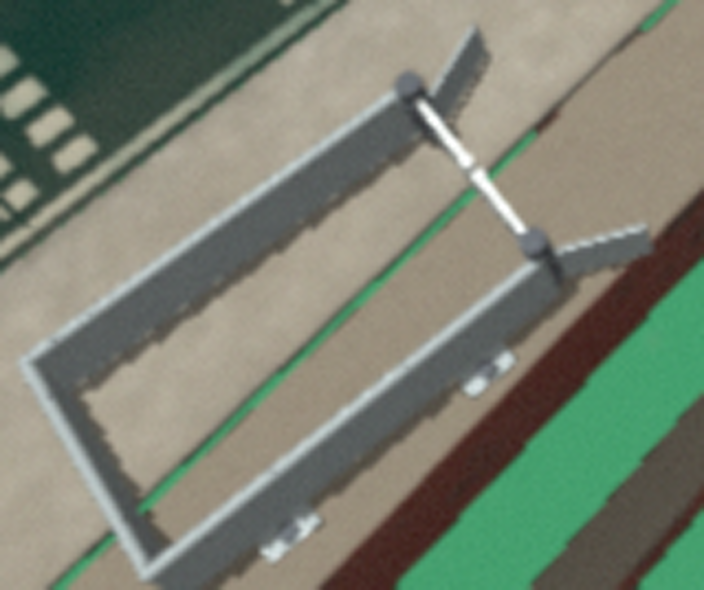

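Top crop: the post tops are at about (577,118) and (546,373), and the far wall corners at (110,62) and (76,335). Scene crop: the post tops are at (410,84) and (535,242), and the far corners at (28,360) and (148,573). The leaves are white and shut.

```bash
python3 - <<'E'
from h import *
t=load('t0');s=load('s0')
T=lambda p:(np.array(p)+.5)/6-.5+[30,155]
S=lambda p:(np.array(p)+.5)/4.4-.5+[50,250]
pt=ray(t,T([(577,118),(546,373)]),.054);ps=ray(s,S([(410,84),(535,242)]),.054)
wt=ray(t,T([(110,62),(76,335)]),.042);ws=ray(s,S([(28,360),(148,573)]),.042)
for a,b in((pt,wt),(ps,ws)):
    g=a.mean(0);w=b.mean(0);d=w-g;print(a[:,:2],b[:,:2],'gate',g[:2],'way',np.arctan2(d[1],d[0]),'len',np.hypot(*d[:2]),'postnormal',np.arctan2(*(a[0]-a[1])[[1,0]])+np.pi/2, np.linalg.norm(a[0]-a[1]))
# carton in scene
f=s['frame'][:,:,::-1];hsv=cv2.cvtColor(f.copy(),cv2.COLOR_BGR2HSV)
E=np.array(s['extrinsics'])
for P in [(.4205,-.2227),(.4807,-.2312),(.4685,-.3214),(.4084,-.3126)]:
    q=E[:3,:3]@np.array([*P,.042])+E[:3,3];print(q[0]/q[2]*s['fx']+s['cx'],q[1]/q[2]*s['fy']+s['cy'])
cv2.imwrite('pics/c3.png',cv2.resize(f[125:180,265:335],None,fx=6,fy=6,interpolation=cv2.INTER_CUBIC))
E
```

```text
[[0.47744304 0.22874966]
 [0.37671558 0.24206646]] [[0.50707504 0.41968495]
 [0.39775862 0.43322278]] gate [0.42707931 0.23540806] way 1.4389404718077519 len 0.19271868264640968 postnormal 1.4393523150918013 0.10160392729095044
[[0.47640134 0.23253062]
 [0.37534974 0.24604685]] [[0.50722958 0.41894655]
 [0.39700403 0.43455636]] gate [0.42587554 0.23928873] way 1.4317187655679893 len 0.18929045267511632 postnormal 1.4378298727636207 0.10195153101944925
296.26504068643806 159.70437077300727
279.8704011745687 146.9761147097656
303.56127111002615 130.92062348852872
319.9015292671393 142.79164541039952
```

View pics/c3.png

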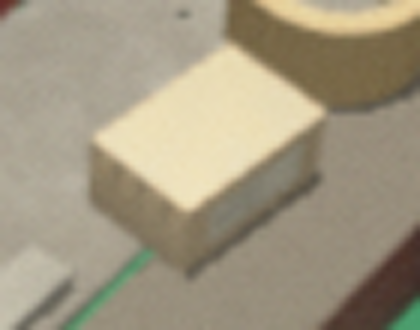

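The carton corners in both views agree within about 1 px (crop corners at (93,137), (190,212), (325,110) and (230,43)). The gate is at (0.4265, 0.2375) with its way in at 1.437 rad. The carton centre is at (0.4445, -0.272) and its long axis is already at the same angle. I'll move above the carton.

```bash
python3 -m inch '[{"slide":[0.1,0.11,0],"yaw":0.4},{"slide":[0.1,0.11,0],"yaw":0.4},{"slide":[0.1,0.11,0],"yaw":0.4},{"slide":[0.1,0.11,0],"yaw":0.4},{"slide":[0.302,0.337,-0.076],"yaw":1.205},{"slide":[0.302,0.337,-0.076],"yaw":1.205},{"slide":[0.302,0.337,-0.076],"yaw":1.205},{"slide":[0.302,0.337,-0.076],"yaw":1.205},{"slide":[0.302,0.337,-0.076],"yaw":1.205},{"slide":[0.302,0.337,-0.076],"yaw":1.205},{"slide":[0.302,0.337,-0.076],"yaw":1.205},{"slide":[0.302,0.337,-0.076],"yaw":1.205},{"slide":[0.302,0.337,-0.076],"yaw":1.205},{"slide":[0.302,0.337,-0.076],"yaw":1.205},{"slide":[0.302,0.337,-0.076],"yaw":1.205},{"slide":[0.302,0.337,-0.076],"yaw":1.205},{"slide":[0.302,0.337,-0.076],"yaw":1.205},{"slide":[0.302,0.337,-0.076],"yaw":1.205}]' 0 25
python3 - <<'E'
from h import *
o=get_obs();print(o['joint_pos'].round(2),o['position'],2*np.arctan2(o['ee_rot'][1],o['ee_rot'][0])-np.pi/2)
E
```

```text
clock: 1.6
position: [0.4433, -0.2727, 0.14]
ee_rot: [0.754, 0.656, -0.0, 0.0]
ft_force: [-0.5, 0.6, 0.8]
grip_width: 1.002
grasp_force: 0.0
[ 0.91  0.2  -0.49  1.81  0.1   1.16  0.24] [ 0.44327188 -0.27265415  0.14000944] -0.1388691646560507
```

```bash
python3 -m inch '[{"slide":[0.001,0.001,-0.03],"yaw":0},{"slide":[0.001,0.001,-0.06],"yaw":0},{"slide":[0.001,0.001,-0.08],"yaw":0},{"slide":[0.001,0.001,-0.1],"yaw":0},{"slide":[0.001,0.001,-0.112],"yaw":0},{"slide":[0.001,0.001,-0.122],"yaw":0},{"slide":[0.001,0.001,-0.122],"yaw":0},{"slide":[0.001,0.001,-0.122],"yaw":0},{"slide":[0.001,0.001,-0.122],"yaw":0}]' 0
python3 -m inch '[{"slide":[0,0,0],"yaw":0},{"slide":[0,0,0],"yaw":0},{"slide":[0,0,0],"yaw":0},{"slide":[0,0,0],"yaw":0},{"slide":[0,0,0],"yaw":0},{"slide":[0,0,0],"yaw":0},{"slide":[0,0,0],"yaw":0},{"slide":[0,0,0],"yaw":0},{"slide":[0,0,0],"yaw":0},{"slide":[0,0,0],"yaw":0},{"slide":[0,0,0],"yaw":0},{"slide":[0,0,0],"yaw":0}]' 255 25
```

```text
clock: 2.35
position: [0.4455, -0.2712, 0.0189]
ee_rot: [0.754, 0.657, 0.0, 0.001]
ft_force: [-0.0, 0.2, -0.1]
grip_width: 0.996
grasp_force: 0.0
clock: 3.35
position: [0.4453, -0.2711, 0.0189]
ee_rot: [0.754, 0.657, 0.0, 0.001]
ft_force: [-1.3, 1.3, 6.4]
grip_width: 0.687
grasp_force: 25.5
```

```bash
python3 -m inch '[{"slide":[0,0,0.03],"yaw":0},{"slide":[0,0,0.06],"yaw":0},{"slide":[0,0.03,0.07],"yaw":0},{"slide":[0,0.065,0.07],"yaw":0},{"slide":[-0.01,0.1,0.07],"yaw":0},{"slide":[-0.012,0.135,0.07],"yaw":0},{"slide":[-0.015,0.17,0.07],"yaw":0},{"slide":[-0.018,0.205,0.07],"yaw":0},{"slide":[-0.02,0.24,0.07],"yaw":0},{"slide":[-0.022,0.275,0.07],"yaw":0},{"slide":[-0.025,0.31,0.07],"yaw":0},{"slide":[-0.028,0.345,0.07],"yaw":0},{"slide":[-0.03,0.375,0.07],"yaw":0},{"slide":[-0.032,0.395,0.07],"yaw":0},{"slide":[-0.032,0.4065,0.07],"yaw":0},{"slide":[-0.032,0.4065,0.07],"yaw":0},{"slide":[-0.032,0.4065,0.07],"yaw":0},{"slide":[-0.032,0.4065,0.07],"yaw":0}]'
python3 - <<'E'
from h import *
o=get_obs();print(o['joint_pos'].round(2),o['position'],2*np.arctan2(o['ee_rot'][1],o['ee_rot'][0])-np.pi/2)
snap('top','t1')
E
```

```text
clock: 4.85
position: [0.4129, 0.1348, 0.0878]
ee_rot: [0.754, 0.657, -0.0, 0.0]
ft_force: [0.7, -0.3, 0.2]
grip_width: 0.685
grasp_force: 27.7
[ 0.43  0.11 -0.87  2.05  0.09  1.02 -0.63] [0.41286213 0.13483332 0.0878313 ] -0.13784320787623594
```

```bash
python3 -m inch '[{"slide":[0,0.001,-0.025],"yaw":0.003},{"slide":[0,0.001,-0.045],"yaw":0.003},{"slide":[0,0.001,-0.058],"yaw":0.003},{"slide":[0,0.001,-0.065],"yaw":0.003},{"slide":[0,0.001,-0.069],"yaw":0.003},{"slide":[0,0.001,-0.069],"yaw":0.003},{"slide":[0,0.001,-0.069],"yaw":0.003},{"slide":[0,0.001,-0.069],"yaw":0.003}]'
python3 -m inch '[{"slide":[0,0,0],"yaw":0},{"slide":[0,0,0],"yaw":0},{"slide":[0,0,0],"yaw":0},{"slide":[0,0,0],"yaw":0},{"slide":[0,0,0],"yaw":0},{"slide":[0,0,0],"yaw":0}]' 20
python3 -m inch '[{"slide":[0,0,0.03],"yaw":0},{"slide":[0,0,0.07],"yaw":0},{"slide":[0,-0.035,0.09],"yaw":0},{"slide":[0,-0.075,0.09],"yaw":0},{"slide":[0,-0.115,0.09],"yaw":0},{"slide":[0,-0.155,0.09],"yaw":0},{"slide":[0,-0.195,0.09],"yaw":0},{"slide":[0,-0.215,0.09],"yaw":0},{"slide":[0,-0.215,0.09],"yaw":0},{"slide":[0,-0.215,0.09],"yaw":0}]' 255 20
python3 - <<'E'
from h import *
c=snap('top','t2');f=c['frame'][:,:,::-1]
cv2.imwrite('pics/c4.png',cv2.resize(f[155:235,30:210],None,fx=4.4,fy=4.4,interpolation=cv2.INTER_CUBIC))
roi=np.zeros(f.shape[:2],np.uint8);roi[165:230,140:205]=1
m=((f[:,:,2].astype(int)>170)&(f[:,:,0]<190)&(roi>0)).astype(np.uint8)
cs,_=cv2.findContours(m,cv2.RETR_EXTERNAL,cv2.CHAIN_APPROX_NONE);k=max(cs,key=cv2.contourArea)
r=cv2.minAreaRect(k);P=ray(c,cv2.boxPoints(r),.042);print(r,P,P.mean(0))
E
```

```text
clock: 5.57
position: [0.4133, 0.1365, 0.0194]
ee_rot: [0.753, 0.658, 0.0, 0.0]
ft_force: [-0.5, 0.4, -1.1]
grip_width: 0.686
grasp_force: 30.7
clock: 6.07
position: [0.4128, 0.1368, 0.0189]
ee_rot: [0.753, 0.658, 0.0, 0.0]
ft_force: [0.1, 0.4, 0.1]
grip_width: 0.922
grasp_force: 0.0
clock: 6.9
position: [0.4126, -0.0789, 0.1088]
ee_rot: [0.754, 0.657, 0.0, -0.0]
ft_force: [-0.1, 0.7, 0.2]
grip_width: 0.002
grasp_force: 0.0
((166.52474975585938, 200.75247192382812), (37.41339874267578, 24.477914810180664), 5.7105937004089355) [[0.3886917  0.18297825 0.042     ]
 [0.44700818 0.1763231  0.042     ]
 [0.43535185 0.08705433 0.042     ]
 [0.37711769 0.09401442 0.042     ]] [0.41204236 0.13509252 0.042     ]
```

View pics/c4.png

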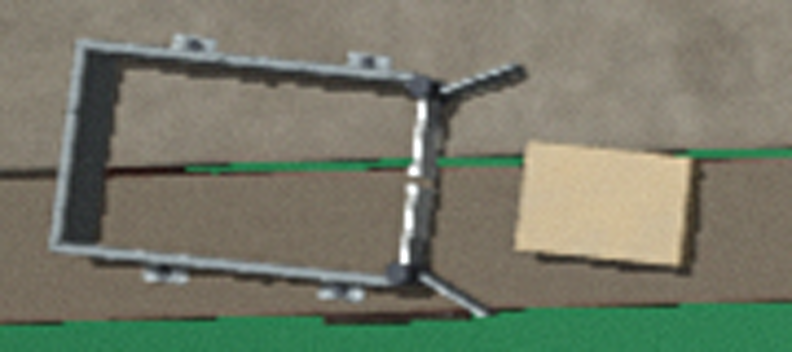

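The carton sits flat in front of the guides, lined up with the gate, and its centre is at (0.412, 0.1355). The fingers are shut. Next I'll lower them behind its rear.

```bash
python3 -m inch '[{"slide":[0,0.035,0],"yaw":0.005},{"slide":[-0.005,0.075,0],"yaw":0.005},{"slide":[-0.008,0.11,-0.01],"yaw":0.005},{"slide":[-0.0105,0.135,-0.03],"yaw":0.005},{"slide":[-0.0105,0.137,-0.055],"yaw":0.005},{"slide":[-0.0105,0.137,-0.075],"yaw":0.005},{"slide":[-0.0105,0.137,-0.086],"yaw":0.005},{"slide":[-0.0105,0.137,-0.087],"yaw":0.005},{"slide":[-0.0105,0.137,-0.087],"yaw":0.005},{"slide":[-0.0105,0.137,-0.087],"yaw":0.005}]' 255
python3 - <<'E'
from h import *
o=get_obs();print(o['joint_pos'].round(2),o['position'],2*np.arctan2(o['ee_rot'][1],o['ee_rot'][0])-np.pi/2)
E
```

```text
clock: 7.78
position: [0.4027, 0.0596, 0.0226]
ee_rot: [0.751, 0.661, 0.0, 0.0]
ft_force: [-0.1, -0.7, 0.2]
grip_width: 0.0
grasp_force: 0.0
[ 0.53  0.15 -0.82  2.18  0.15  0.86 -0.5 ] [0.40267544 0.05955687 0.02260089] -0.12780506665058433
```

```bash
python3 -m inch '[{"slide":[0.001,0.008,0],"yaw":0},{"slide":[0.002,0.014,0],"yaw":0},{"slide":[0.0027,0.02,0],"yaw":0},{"slide":[0.0035,0.026,0],"yaw":0},{"slide":[0.0043,0.032,0],"yaw":0},{"slide":[0.0051,0.038,0],"yaw":0},{"slide":[0.0059,0.044,0],"yaw":0},{"slide":[0.0067,0.05,0],"yaw":0},{"slide":[0.0075,0.056,0],"yaw":0},{"slide":[0.0083,0.062,0],"yaw":0},{"slide":[0.0091,0.068,0],"yaw":0},{"slide":[0.01,0.074,0],"yaw":0},{"slide":[0.0108,0.08,0],"yaw":0},{"slide":[0.0116,0.086,0],"yaw":0},{"slide":[0.0124,0.092,0],"yaw":0},{"slide":[0.0132,0.098,0],"yaw":0},{"slide":[0.014,0.104,0],"yaw":0},{"slide":[0.014,0.104,0],"yaw":0}]'
python3 - <<'E'
from h import *
c=snap('top','t3');f=c['frame'][:,:,::-1]
s=snap('scene','s3')['frame'][:,:,::-1]
a=cv2.resize(f[155:235,30:210],None,fx=4,fy=4,interpolation=cv2.INTER_CUBIC);b=cv2.resize(s[234:334,60:240],None,fx=4,fy=2.7)[:270]
cv2.imwrite('pics/c5.png',np.vstack([a,b]))
E
```

```text
clock: 9.28
position: [0.4164, 0.1643, 0.0219]
ee_rot: [0.751, 0.661, 0.0, -0.0]
ft_force: [1.2, -0.5, 0.3]
grip_width: -0.002
grasp_force: 0.0
```

View pics/c5.png

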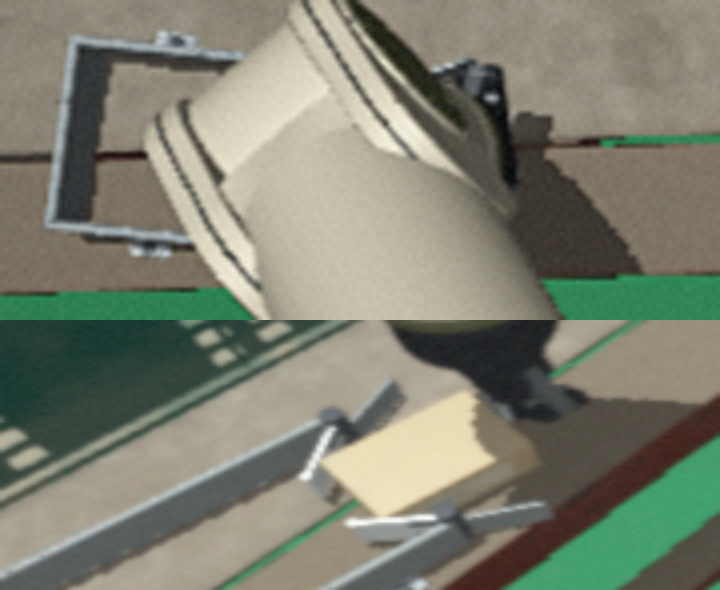

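The scene view shows the carton between the posts with both leaves swung in; its front top corners are at about (325,465) and (385,516). I'll check its yaw.

```bash
python3 - <<'E'
from h import *
c=load('s3')
P=ray(c,[[60+x/4,234+(y-320)/2.7] for x,y in[(325,465),(385,516),(475,392),(510,462)]],.042)[:,:2]
g=np.array([.4265,.2375]);d=np.array([np.cos(1.437),np.sin(1.437)]);l=np.array([-d[1],d[0]])
for p in P: print(p,(p-g)@d,(p-g)@l)
E
```

```text
[0.45277895 0.25962047] 0.025428321446759244 -0.023093274020133014
[0.39976705 0.26585795] 0.02453839472137623 0.030276908678159787
[0.43949211 0.16949788] -0.06566124086113391 -0.02194730475936309
[0.38314213 0.19774393] -0.04518458658166654 0.03766700307154605
```

Alignment is good: yaw is about 0 and the carton sits about 4 mm off the middle. I'll push on.

```bash
python3 -m inch '[{"slide":[0.0011,0.008,0],"yaw":0},{"slide":[0.0021,0.015,0],"yaw":0},{"slide":[0.003,0.022,0],"yaw":0},{"slide":[0.004,0.029,0],"yaw":0},{"slide":[0.005,0.036,0],"yaw":0},{"slide":[0.006,0.043,0],"yaw":0},{"slide":[0.0068,0.05,0],"yaw":0},{"slide":[0.0078,0.057,0],"yaw":0},{"slide":[0.0087,0.064,0],"yaw":0},{"slide":[0.0097,0.071,0],"yaw":0},{"slide":[0.0106,0.078,0],"yaw":0},{"slide":[0.0116,0.085,0],"yaw":0},{"slide":[0.0125,0.092,0],"yaw":0},{"slide":[0.0135,0.099,0],"yaw":0},{"slide":[0.0145,0.106,0],"yaw":0},{"slide":[0.0153,0.113,0],"yaw":0},{"slide":[0.0163,0.12,0],"yaw":0},{"slide":[0.0173,0.126,0],"yaw":0},{"slide":[0.018,0.132,0],"yaw":0},{"slide":[0.018,0.132,0],"yaw":0}]'
python3 - <<'E'
from h import *
s=snap('scene','s4')['frame'][:,:,::-1]
cv2.imwrite('pics/c6.png',cv2.resize(s[234:384,40:220],None,fx=4,fy=4,interpolation=cv2.INTER_CUBIC))
E
```

```text
clock: 11.05
position: [0.4342, 0.2963, 0.022]
ee_rot: [0.751, 0.66, 0.0, -0.0]
ft_force: [-0.1, 0.1, 0.4]
grip_width: 0.001
grasp_force: 0.0
```

View pics/c6.png

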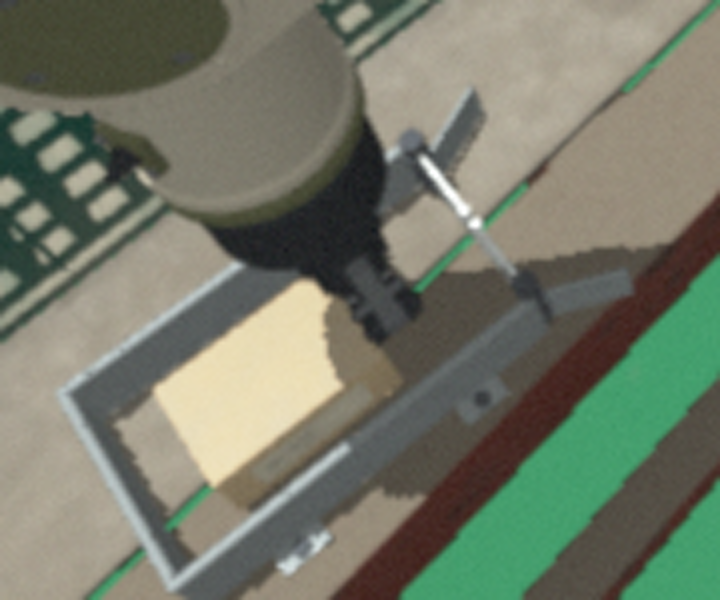

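The carton is in the pen and both leaves are already shut behind the fingers, with the seam near (480,215). I'll back off slightly and lift the fingers out.

```bash
python3 -m inch '[{"slide":[-0.0007,-0.005,0],"yaw":0},{"slide":[-0.0007,-0.005,0.01],"yaw":0},{"slide":[-0.0007,-0.005,0.03],"yaw":0},{"slide":[-0.0007,-0.005,0.06],"yaw":0},{"slide":[-0.0007,-0.005,0.1],"yaw":0},{"slide":[-0.0007,-0.005,0.14],"yaw":0},{"slide":[0,-0.04,0.16],"yaw":0},{"slide":[0,-0.08,0.16],"yaw":0},{"slide":[0,-0.12,0.16],"yaw":0},{"slide":[0,-0.16,0.16],"yaw":0},{"slide":[0,-0.2,0.16],"yaw":0},{"slide":[0,-0.24,0.16],"yaw":0},{"slide":[0,-0.28,0.16],"yaw":0},{"slide":[0,-0.32,0.16],"yaw":0},{"slide":[0,-0.35,0.16],"yaw":0},{"slide":[0,-0.35,0.16],"yaw":0},{"slide":[0,-0.35,0.16],"yaw":0},{"slide":[0,-0.35,0.16],"yaw":0}]'
python3 - <<'E'
from h import *
f=snap('top','t5')['frame'][:,:,::-1];s=snap('scene','s5')['frame'][:,:,::-1]
a=cv2.resize(f[155:235,30:180],None,fx=4,fy=3.5,interpolation=cv2.INTER_CUBIC);b=cv2.resize(s[244:384,40:190],None,fx=4,fy=2.2)
cv2.imwrite('pics/c7.png',np.vstack([a,b]))
E
```

```text
clock: 12.6
position: [0.4342, -0.0548, 0.1823]
ee_rot: [0.751, 0.66, 0.0, 0.0]
ft_force: [0.1, 0.3, -0.4]
grip_width: 0.003
grasp_force: 0.0
```

View pics/c7.png

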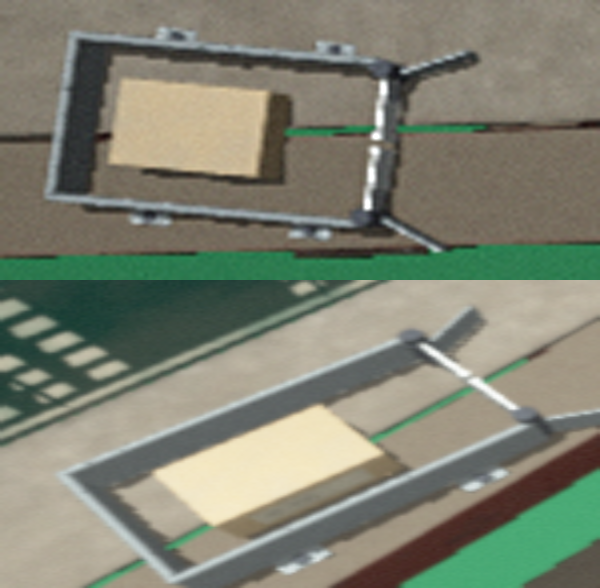

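The carton lies flat inside the pen, both leaves are shut (seam at about (378,145) in the top part), and the robot is clear.

```bash
python3 -c "from workcell import *; print(hand_in())"
```

```text
the job is handed in; nothing more can be done
None
```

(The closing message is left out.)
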